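# Start the zero reset of the bench scale

## Robot

A 6-joint arm with a two-finger parallel gripper is mounted at the origin on a cart in front of the work surface, level with it; the furniture and walls round the work are solid. World frame = base frame: x ahead of the robot, y to its left, z up, the work surface at z = 0. Lengths are in m, angles in rad, forces in N, time in s.
With the tool pointing down it reaches from about 0.325 to 0.775 m from the base axis. Payload 5.5 kg.
Tool frame: the origin (TCP) lies between the finger pads; the fingertips stand 8 mm ahead of it and the grasp point (between the pads) lies 11 mm behind it (tcp_to_tips is the distance from the TCP to the fingertips, in m); z points along the fingers, y is the line along which they close (so a half turn about z gives the same grasp; the last joint's range is limited). The gripper opens to 88 mm and grips with 3 to 60 N. Pads are 20 mm wide; open, the fingers measure 115 mm over their backs; the gripper's body (75 mm by 178 mm) begins 61 mm behind the grasp point.
Start: joints at [1.119, 0.091, 1.231, -0, 1.82, -0.057], TCP at [0.231, 0.554, 0.231] pointing down, gripper open.
Joint ranges: [-2.87, 2.87], [-0.86, 2.18], [0.17, 2.46], [-1.51, 4.65], [0.06, 2.69], [-2.65, 2.65]. Speed limits (rad/s): [2.57, 2.57, 3.01, 3.14, 3.14, 3.14].

## Interface

Orientations are given as a unit quaternion [w, x, y, z].
In Python, from bench import * gives the robot as it stands. Calls block until the motion is done:
- move_to(position, orientation): joint-space move of the TCP to a pose.
- move_l(position, speed=0.15, orientation=None): straight line of the TCP; orientation=None keeps the orientation; speed is the mean speed in m/s.
- movej(angles): joint-space move.
- gripper_open() and close(): open the fingers fully, or close them until they stop; the grip force is fixed at half the most.
- hold(seconds).
- inverse_kinematics(position, orientation): joint angles nearest the present ones, or None.
- state(): the state.
- get_image(name): name is "scene" or "top"; returns a dict with "frame" (384x512x3 uint8, blue, green, red), "depth" (384x512 float32, m along the optical axis (not along the pixel's ray), 0 where there is no reading), "camera_matrix" (3x3 intrinsics, pixels), "view" (4x4, takes a point from world to camera coordinates). Camera axes: x right, y up, looking along -z (the intrinsics and any distortion apply to the point x, -y, -z); pixel columns grow to the right and rows downward; lengths in m; the calibration is good to about 2 mm. A picture is of the moment at which its call begins.
A pose or a line that the arm cannot do raises IKError and nothing moves.
- job_done(): hands the job in; it is judged then, once.
The state is a dict: "time": time; "joint_pos": joint angles; "dq": joint speeds; "joint_torque": joint torques, N m; "ee_pos": TCP position; "ee_rot": TCP orientation; "ft_force": force on the tool from outside, world axes, zero at the start; "moment": the same for the moment, N m; "finger_gap": finger opening in m; "finger_force": force on a finger pad.
Only numpy, scipy, OpenCV 4.12 (cv2) and the standard library are available. Lean on these libraries where they do the work, as an engineer would, in place of code of your own. Each camera call takes 0.05 s, during which the arm holds its last target. There are 200 camera calls.

## Task

The bench scale has lost its zero. On its console press the round key and let it come up, then press the square key and let it come up, leaving the bar key alone. Then push the reset pin (the thin-shanked tool with the square black handle in the tool stand) down through the small hole in the console and hold the recessed button under it fully down: finish while still gripping the pin and holding the button down. Leave the punch, the cheese block, the spice jar and the tape roll where they are.

Things in the scene. Friction and masses are not known exactly. Their poses are not given: they have to be found in the camera images.
- scale: Fixed bench scale, 250 (x) x 260 (y) x 70 mm high (pan rim). Origin under its centre on the table; x away from the robot, y left, z up. Flat grey console on the robot's side (x -125..-35 mm), top 55 mm above the table; on it in a row at x = -85 mm: three keys at y = +90, +40, -10 mm (their order varies) and at y = -90 mm the hole over the recessed button. Empty steel pan behind.
- aperture (a point): Centre of the mouth of the round hole in the console, at the level of the console's top (55 mm above the table). The hole is vertical, 12 mm in diameter, with a 3 mm chamfer at the mouth. The black recessed button, 9 mm in diameter, lies centred in it with its top 18 mm below the mouth.
- reset_top (a point): Centre of the top of the recessed button, 18 mm below the mouth of the hole at rest (37 mm above the table); moves with the button.
- reset_button (a joint): Recessed button: 0 at rest, grows as it is pushed straight down, 0.006 m at the stop; held down means beyond 0.004. Spring: 1 N at first, about 6 N at the stop; it comes back up when let go.
- key_round (a joint): Round key, 26 mm in diameter; off-white, on a grey 36 mm square bezel. Value 0 at rest, grows as it is pressed straight down, 0.006 at the stop; counts as pressed beyond 0.004. Spring: 1 N at first, about 6 N at the stop; it comes back up by itself.
- key_round_top (a point): centre of the top of the round key's cap: 12 mm above the console (67 mm above the table) at rest; moves with the cap. Axes as the scale's.
- key_square (a joint): Square key, 24 mm a side; off-white, on a grey 36 mm square bezel. Value 0 at rest, grows as it is pressed straight down, 0.006 at the stop; counts as pressed beyond 0.004. Spring: 1 N at first, about 6 N at the stop; it comes back up by itself.
- key_square_top (a point): centre of the top of the square key's cap: 12 mm above the console (67 mm above the table) at rest; moves with the cap. Axes as the scale's.
- key_bar (a joint): Bar key, 28 mm (scale's x) by 10 mm (scale's y), not to be pressed; off-white, on a grey 36 mm square bezel. Value 0 at rest, grows as it is pressed straight down, 0.006 at the stop; counts as pressed beyond 0.004. Spring: 1 N at first, about 6 N at the stop; it comes back up by itself.
- key_bar_top (a point): centre of the top of the bar key's cap: 12 mm above the console (67 mm above the table) at rest; moves with the cap. Axes as the scale's.
- stand: Fixed plywood tool stand, 70 (x) x 160 (y) x 90 mm high, open at front and back, origin under its centre on the table. Its 12 mm thick top plate has two vertical 16 mm holes at y = +40 and -40 mm; the pin stands in one, the punch in the other (either way round).
- reset_pin: Loose reset pin, about 60 g, upright in the stand. Origin at the centre of the handle's underside, which rests on the stand (90 mm above the table); z up. Above it: black square handle 20 x 20 mm, 50 mm tall, flat faces square to its x and y (parallel to the stand's). Below: collar 12 mm in diameter, 14 mm long, then steel shank 6 mm in diameter, tip 70 mm below the origin.
- pin_tip (a point): Tip of the reset pin's shank, on its axis, 70 mm below its origin.
- punch: Loose broad punch in the other hole of the stand: turned wooden handle, round, 31 mm in diameter and 50 mm tall, straight steel shank 12 mm in diameter, too thick for the console's hole. Origin at the centre of the handle's underside. Leave it.
- cheese_block: Loose bystander: upright pale yellow block, 101 x 69 x 98 mm, origin under its centre.
- spice_jar: Loose bystander: small jar with a green lid, 46 mm across, 105 mm tall, origin under its centre.
- tape_roll: Loose bystander: roll of tan tape lying flat by the blue packet, toward the tool stand (a second one farther left is part of the room), 96 mm across, 25 mm tall, origin under its centre.

How it is judged:
By the outcome, as a careful person would: the job done as asked, in the order asked, and still so for the second after the job is handed in, while the arm keeps its last pose, push and grip.
It also fails if it takes over 64 s, if anything falls off the work surface, if the arm or the gripper's body presses on something with over 40 N, if the wrist force passes 120 N, or if a joint passes its speed limit or range.

## Working session

There is one attempt and no reset: what is moved stays moved. The work goes in short steps, each a Python script; the robot and the scene stay as the last script left them, time stands still between calls to the robot, and variables do not carry over. Pictures are saved under pics/ and viewed, at most 10 in all, crops included, and the job is handed in when it is done.

```bash
mkdir -p pics; ls; cat > h.py <<'E'
from bench import *
import numpy as np, cv2
def grab(n):
    im=get_image(n); K=np.array(im["camera_matrix"]); V=np.array(im["view"]); return im["frame"],im["depth"],K,V
def ray(K,V,u,v,z):
    R=V[:3,:3]; c=-R.T@V[:3,3]
    d=np.linalg.inv(K)@np.array([u,v,1.]); d=R.T@(d*[1,-1,-1])
    return c+d*(z-c[2])/d[2]
def proj(K,V,p):
    q=V[:3,:3]@np.asarray(p)+V[:3,3]; q=K@(q*[1,-1,-1]); return q[:2]/q[2]
def cloud(D,K,V):
    v,u=np.mgrid[:D.shape[0],:D.shape[1]]
    q=np.linalg.inv(K)@np.stack([u.ravel(),v.ravel(),np.ones(u.size)])*D.ravel()
    q=q*np.array([[1],[-1],[-1]])
    return (V[:3,:3].T@(q-V[:3,3:])).T.reshape(D.shape+(3,))
E
python3 - <<'E'
from h import *
for n in("scene","top"):
    f,d,K,V=grab(n); cv2.imwrite(f"pics/{n}0.png",cv2.resize(f,(800,600),interpolation=cv2.INTER_CUBIC)); print(n,K.round(1).tolist(),V.round(3).tolist(),(d>0).mean())
    np.savez(f"{n}0.npz",f=f,d=d,K=K,V=V)
s=state();print(s["time"],s["ee_pos"],s["ee_rot"],s["ft_force"],s["finger_gap"])
E
```

```text
pics
scene [[487.1, 0.0, 260.6], [0.0, 487.1, 194.6], [0.0, 0.0, 1.0]] [[-0.111, -0.994, 0.009, 0.151], [0.419, -0.039, 0.907, -0.292], [-0.901, 0.105, 0.421, -1.156], [0.0, 0.0, 0.0, 1.0]] 0.9959716796875
top [[418.0, 0.0, 258.0], [0.0, 418.0, 193.5], [0.0, 0.0, 1.0]] [[0.008, -1.0, -0.001, 0.076], [0.994, 0.008, 0.111, -0.556], [-0.111, -0.002, 0.994, -1.374], [0.0, 0.0, 0.0, 1.0]] 0.995849609375
0.1 [0.23064984 0.55364429 0.229627  ] [-2.17419130e-04  1.96105131e-01  9.80582508e-01 -8.21242173e-04] [ 0.44923237 -0.50551276  0.16718149] 0.08780630677107322
```

View pics/scene0.png

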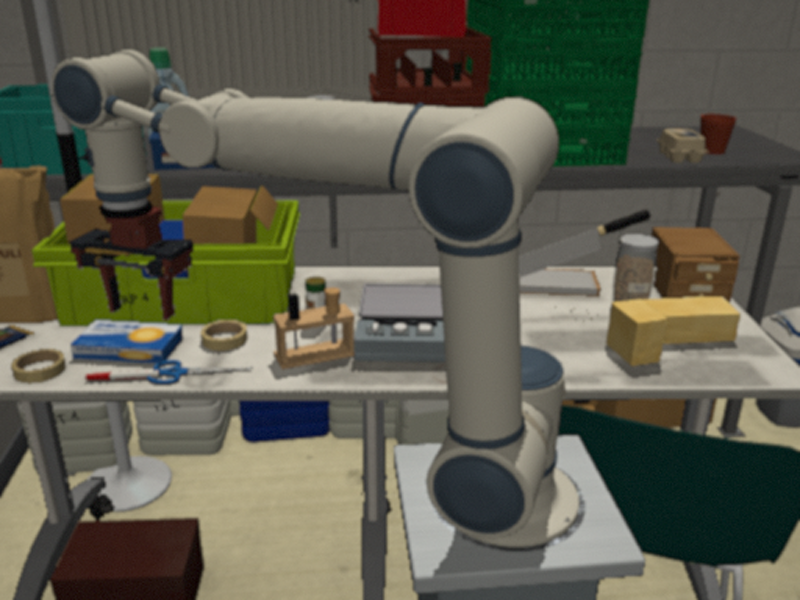

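View pics/top0.png

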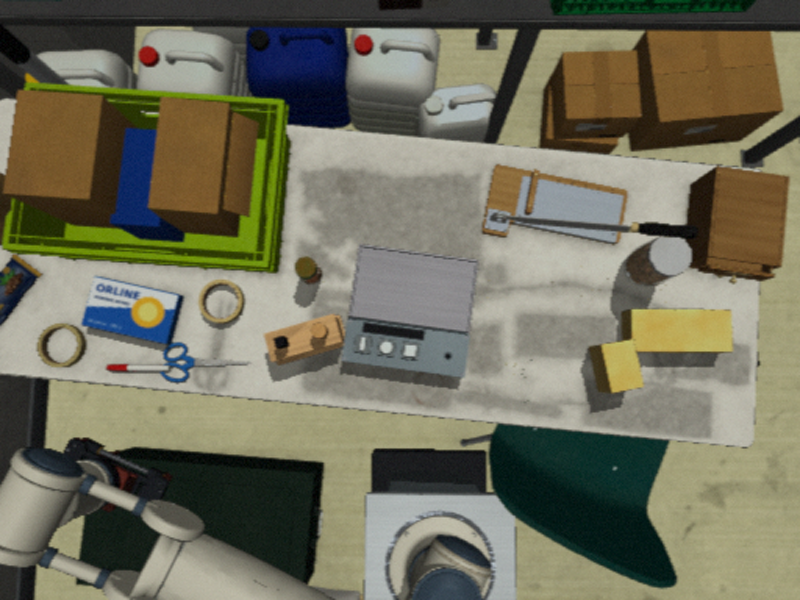

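Top view (800×600): the keys on the console run bar (362,345), round (386,347), square (410,351), with the hole at (448,356). The pin's black handle is in the stand's left hole (280,342) and the punch in its right one (320,328). The spice jar is at (308,270), behind the stand.

```bash
cat > m.py <<'E'
from h import *
z=np.load("top0.npz"); f,d,K,V=[z[k] for k in "fdKV"]
P=cloud(d,K,V); s=512/800
def box(x0,y0,x1,y1):
    m=np.zeros(d.shape,bool); m[int(y0*s):int(y1*s),int(x0*s):int(x1*s)]=1; return m
g=f.max(2).astype(int); sat=g-f.min(2)
def comps(m,z,amin):
    n,l,st,c=cv2.connectedComponentsWithStats(m.astype(np.uint8),connectivity=4)
    for i in range(1,n):
        if st[i,4]>=amin: print("  px",c[i].round(1),"area",st[i,4],st[i,2:4],"xyz",ray(K,V,*c[i],z).round(4),"depth med",np.median(P[l==i],0).round(4))
print("keys");comps(box(352,333,422,362)&(g>185),.067,20)
print("hole");comps(box(435,345,460,368)&(g<70),.055,3)
print("pin");comps(box(268,330,295,355)&(g<60),.140,15)
# height-based masks
m=box(255,305,350,370)&(P[...,2]>.08)&(P[...,2]<.1); print("stand top",cv2.minAreaRect(P[m][:,:2].astype(np.float32)))
m=box(255,300,350,370)&(P[...,2]>.12); comps(m,.14,10)
m=box(330,235,490,390)&(P[...,2]>.045)&(P[...,2]<.08); print("scale",cv2.minAreaRect(P[m][:,:2].astype(np.float32)))
m=box(330,335,490,390)&(P[...,2]>.05)&(P[...,2]<.06); print("console z",np.median(P[m],0))
m=box(290,250,330,290)&(P[...,2]>.07); comps(m,.105,10)
m=box(480,400,481,401)
e=f[int(240*s):int(390*s),int(250*s):int(490*s)]; cv2.imwrite("pics/crop.png",cv2.resize(e,None,fx=5,fy=5,interpolation=cv2.INTER_CUBIC))
E
python3 m.py
```

```text
keys
  px [246.7 221.8] area 31 [6 7] xyz [0.4587 0.1166 0.067 ] depth med [0.4582 0.1158 0.0669]
  px [262.2 223.5] area 33 [6 7] xyz [0.4535 0.0662 0.067 ] depth med [0.4552 0.0668 0.0682]
hole
  px [286.  227.5] area 8 [3 4] xyz [ 0.4417 -0.0119  0.055 ] depth med [ 0.4423 -0.0135  0.0316]
pin
  px [179.7 218.8] area 52 [8 8] xyz [0.4631 0.3211 0.14  ] depth med [0.4626 0.3217 0.1389]
stand top ((0.4758610725402832, 0.2855692207813263), (0.06065491586923599, 0.1507146954536438), 16.641094207763672)
  px [204.2 211.4] area 79 [10 10] xyz [0.4866 0.2461 0.14  ] depth med [0.4874 0.2465 0.1389]
  px [179.4 218.4] area 52 [8 8] xyz [0.4642 0.3219 0.14  ] depth med [0.4641 0.3224 0.1394]
scale ((0.5386691093444824, 0.0746203362941742), (0.28163835406303406, 0.24946171045303345), 82.64013671875)
console z [0.44815914 0.04733626 0.05583285]
  px [196.1 171.5] area 186 [16 16] xyz [0.6166 0.2795 0.105 ] depth med [0.6173 0.2799 0.1049]
```

Spacings check out: round to square 50.7 mm, square to hole 79 mm, pin to punch 79 mm. The scale's yaw is about −7.4° and the stand's about 17°. Next I press the two keys, guided by force.

```bash
cat >> h.py <<'E'
from scipy.spatial.transform import Rotation as Ro
def down(deg):
    a=np.radians(deg); y=np.array([np.cos(a),np.sin(a),0]); z=np.array([0,0,-1.]); x=np.cross(y,z)
    q=Ro.from_matrix(np.stack([x,y,z],1)).as_quat(); return [q[3],q[0],q[1],q[2]]
def fz(): hold(0.08); return state()["ft_force"][2]
def press(xy,ztop,zmin,stop,step=.0007):
    """step the TCP down from ztop until the upward force rises by stop N or zmin is reached"""
    b=fz(); z=ztop; log=[]
    while z>zmin:
        z-=step; move_l([*xy,z],speed=.02); F=fz()-b; log.append((round(z,4),round(float(F),1)))
        if F>stop: break
    return z,log
E
cat > keys.py <<'E'
from h import *
close(); q=down(82.6)
for n,xy in (("round",(.4587,.1166)),("square",(.4535,.0662))):
    if n=="round": move_to([*xy,.2],q)
    else: move_l([*xy,.11],speed=.15)
    move_l([*xy,.080],speed=.12)
    z,log=press(xy,.0775,.065,7.5)
    print(n,log,state()["ee_pos"].round(4))
    move_l([*xy,.11],speed=.06); hold(.4); print(state()["time"],state()["ft_force"].round(2))
move_l([.4535,.0662,.2],speed=.2)
print(state()["time"])
E
python3 keys.py
```

```text
round [(0.0768, -0.3), (0.0761, -1.0), (0.0754, -1.2), (0.0747, 0.6), (0.074, 1.2), (0.0733, 1.6), (0.0726, 2.3), (0.0719, 2.8), (0.0712, 3.6), (0.0705, 4.9), (0.0698, 4.2), (0.0691, 5.2), (0.0684, 7.3), (0.0677, 10.6)] [0.4588 0.1166 0.0692]
10.4583 [ 0.06 -0.47 -0.76]
square [(0.0768, -0.0), (0.0761, -0.7), (0.0754, -0.7), (0.0747, -0.1), (0.074, 2.2), (0.0733, 2.7), (0.0726, 2.7), (0.0719, 2.6), (0.0712, 4.1), (0.0705, 4.8), (0.0698, 4.3), (0.0691, 5.2), (0.0684, 8.7)] [0.4536 0.0662 0.0692]
17.0667 [ 0.59  0.37 -0.13]
17.6667
```

```bash
cat > pick.py <<'E'
from h import *
gripper_open(); q=down(17)
xy=(.464,.322)
print(np.round(inverse_kinematics([*xy,.22],q),2))
move_to([*xy,.22],q); move_l([*xy,.105],speed=.12)
close(); s=state(); print("gap",s["finger_gap"],s["finger_force"],s["ee_pos"].round(4))
move_l([*xy,.225],speed=.08)
s=state(); print(s["time"],"gap",s["finger_gap"],s["ft_force"].round(2))
for n in("scene","top"):
    f,d,K,V=grab(n); np.savez(f"{n}1.npz",f=f,d=d,K=K,V=V)
    u,v=proj(K,V,[*xy,.15]); u,v=int(u),int(v); e=f[max(0,v-50):v+50,max(0,u-60):u+60]; print(n,u,v)
    cv2.imwrite(f"pics/{n}1.png",cv2.resize(e,None,fx=5,fy=5,interpolation=cv2.INTER_CUBIC))
E
python3 pick.py
```

```text
[ 0.55 -0.01  1.35 -0.    1.8   0.25]
gap 0.01989783612738721 30.000025928020477 [0.464 0.322 0.105]
24.2917 gap 0.02008266217529026 [ 0.04  0.19 -0.73]
scene 188 186
top 178 218
```

View pics/scene1.png

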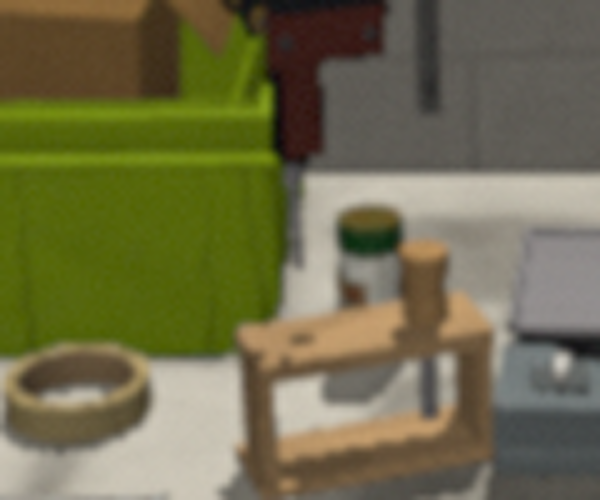

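Pin held upright, with its tip at about crop (297,265). The punch and jar are undisturbed. Next I measure the shank's offset in y against the TCP, using the keys seen in the scene view as a cross-check on calibration.

```bash
python3 - <<'E'
from h import *
z=np.load("scene1.npz"); f,d,K,V=[z[k] for k in "fdKV"]
for zz in (.145,.155,.165):
    u,v=proj(K,V,[.464,.322,zz]); vi=int(round(v)); r=f[vi].astype(int)
    print(zz,u.round(1),v.round(1),r[int(u)-6:int(u)+7].mean(1).astype(int).tolist(),"scale px/mm",(proj(K,V,[.464,.321,zz])-proj(K,V,[.464,.322,zz])).round(2))
z=np.load("scene0.npz"); f,d,K,V=[z[k] for k in "fdKV"]
for nm,p in (("round",[.4587,.1166,.067]),("square",[.4535,.0662,.067]),("pin",[.464,.322,.14])):
    u,v=proj(K,V,p); g=f.max(2)[int(v)-8:int(v)+9,int(u)-10:int(u)+11]
    m=(g<60) if nm=="pin" else (g>180); n,l,st,c=cv2.connectedComponentsWithStats(m.astype(np.uint8),connectivity=4)
    print(nm,u.round(1),v.round(1),[(c[i]+[int(u)-10,int(v)-8]).round(1).tolist()+[int(st[i,4])] for i in range(1,n) if st[i,4]>5])
E
```

```text
0.145 188.2 187.6 [60, 53, 65, 97, 115, 107, 126, 167, 182, 186, 184, 181, 172] scale px/mm [ 0.33 -0.01]
0.155 188.0 184.5 [61, 53, 47, 62, 84, 92, 123, 161, 176, 180, 179, 179, 167] scale px/mm [ 0.33 -0.01]
0.165 187.8 181.5 [62, 62, 49, 48, 72, 92, 103, 134, 164, 173, 174, 171, 166] scale px/mm [ 0.33 -0.01]
round 255.6 208.5 [[255.5, 208.5, 12]]
square 271.7 208.6 [[271.3, 208.9, 15]]
pin 188.3 189.1 [[197.2, 183.3, 10], [186.8, 193.2, 60]]
```

```bash
cat > ins.py <<'E'
from h import *
xy=(.4431,-.0144); q=down(17)
move_l([.464,.322,.245],speed=.15)
print(np.round(inverse_kinematics([*xy,.245],q),2))
move_l([*xy,.245],speed=.25); move_l([*xy,.146],speed=.12)
z,log=press(xy,.146,.125,2.5,.0015); s=state()
print(z,log,s["ee_pos"].round(4),s["ft_force"].round(2),s["moment"].round(2),s["time"])
for n in("scene","top"):
    f,d,K,V=grab(n); np.savez(f"{n}2.npz",f=f,d=d,K=K,V=V)
    u,v=proj(K,V,[*xy,.08]); u,v=int(u),int(v); e=f[max(0,v-50):v+50,max(0,u-60):u+60]
    cv2.imwrite(f"pics/{n}2.png",cv2.resize(e,None,fx=5,fy=5,interpolation=cv2.INTER_CUBIC))
E
python3 ins.py
```

```text
[-0.11 -0.33  1.59 -0.    1.88 -0.41]
0.12499999999999997 [(0.1445, 1.5), (0.143, 1.4), (0.1415, 1.0), (0.14, 1.1), (0.1385, 1.3), (0.137, 1.0), (0.1355, 0.6), (0.134, 0.8), (0.1325, 1.4), (0.131, 0.2), (0.1295, 0.7), (0.128, 0.1), (0.1265, 0.5), (0.125, 0.8)] [ 0.4431 -0.0144  0.125 ] [-0.19  0.4  -0.64] [-0.06  0.03 -0.04] 31.9
```

The tip has passed the console surface without contact and should now be in the hole. Next I press the button.

```bash
python3 - <<'E'
from h import *
xy=(.4431,-.0144)
z,log=press(xy,.125,.113,8.5); s=state()
print(z,log,s["ee_pos"].round(4),s["ft_force"].round(2),s["moment"].round(2),s["finger_gap"],s["time"])
for n in("scene","top"):
    f,d,K,V=grab(n); np.savez(f"{n}3.npz",f=f,d=d,K=K,V=V)
    u,v=proj(K,V,[*xy,.08]); u,v=int(u),int(v); e=f[max(0,v-55):v+55,max(0,u-75):u+75]
    cv2.imwrite(f"pics/{n}3.png",cv2.resize(e,None,fx=5,fy=5,interpolation=cv2.INTER_CUBIC))
E
```

```text
0.11449999999999991 [(0.1243, 0.1), (0.1236, -0.5), (0.1229, -0.6), (0.1222, -1.1), (0.1215, -0.5), (0.1208, 1.1), (0.1201, 2.0), (0.1194, 2.6), (0.1187, 1.9), (0.118, 2.8), (0.1173, 4.8), (0.1166, 4.4), (0.1159, 4.9), (0.1152, 7.4), (0.1145, 9.6)] [ 0.4432 -0.0144  0.1156] [-0.89  0.02  9.58] [-0.04  0.48  0.03] 0.01983323360039426 37.0833
```

View pics/top3.png

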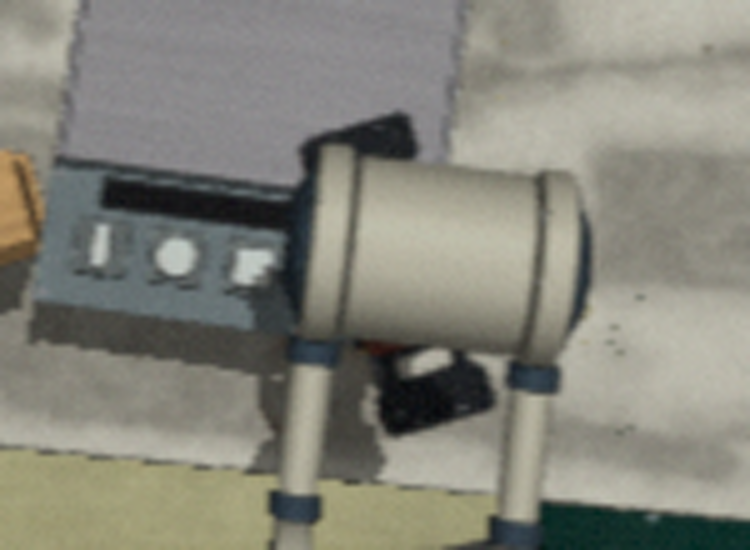

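View pics/scene3.png

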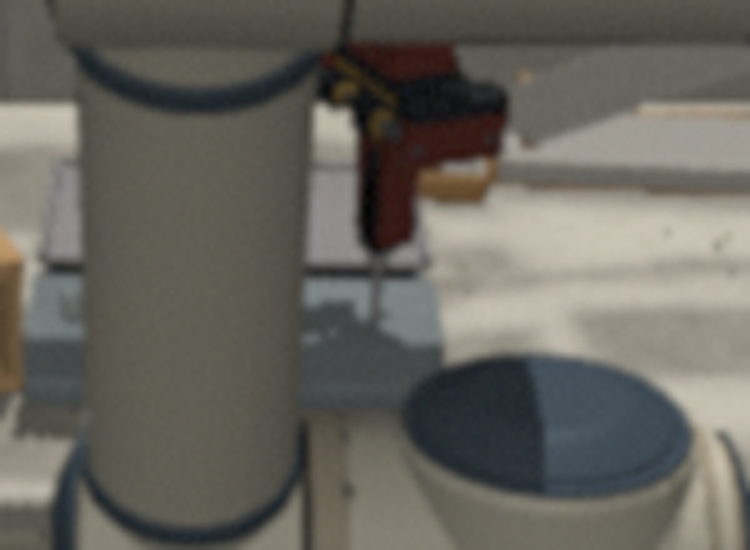

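The pin goes straight into the hole, at about crop (376,320) in the scene view. All visible keys are up. Contact, travel (about 6 mm) and force (past the 6 N at the stop) match the button fully down.

```bash
python3 - <<'E'
from h import *
hold(.5); s=state(); print(s["ee_pos"].round(4),s["ft_force"].round(2),s["finger_gap"],s["finger_force"],s["time"])
if s["ft_force"][2]>6.5: print(job_done())
E
```

```text
[ 0.4432 -0.0144  0.1156] [-1.66  0.19  9.61] 0.020232044321177225 30.00150203704834 37.6833
the job is handed in; nothing more can be done
None
```

I handed the job in at about 38 s. I pressed the round key, then the square key, each to its stop, and let each come up. The reset pin is still gripped and holding the recessed button down with about 9.6 N, and I left the bar key, punch, cheese block, spice jar and tape roll alone.

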